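Pop the switch box hatch and press reset

ROBOT

A 6-joint arm with a two-finger parallel gripper is mounted at the origin on a cart in front of the work surface, level with it; the furniture and walls round the work are solid. World frame = base frame: x ahead of the robot, y to its left, z up, the work surface at z = 0. Lengths are in m, angles in rad, forces in N, time in s.
With the tool pointing down it reaches from about 0.225 to 0.875 m from the base axis. Payload 3.4 kg.
Tool frame: the origin (TCP) lies on the centre line of the jaws, within the pads' length; the fingertips stand 11 mm ahead of it and the grasp point (between the pads) lies 8 mm behind it; z points along the fingers, y is the line along which they close (so a half turn about z gives the same grasp; the last joint's range is limited). The gripper opens to 85 mm and grips with 20 to 120 N. Pads are 22 mm wide; open, the fingers measure 114 mm over their backs; the gripper's body (76 mm by 85 mm) begins 54 mm behind the grasp point. The pads swing forward as they close: fully open they stand 13 mm farther back than shut.
Start: joints at [-1.444, 0.276, 1.505, -0, 1.361, -0.121], TCP at [0.141, -0.557, 0.242] pointing down, gripper open.
Joint ranges: [-2.89, 2.89], [-0.75, 2.08], [0.22, 2.7], [-1.18, 4.32], [0.11, 2.71], [-2.7, 2.7]. Speed limits (rad/s): [2.57, 2.57, 3.14, 3.14, 3.14, 3.14].

INTERFACE

Orientations are given as a unit quaternion [w, x, y, z].
In Python, from rig import manip, eyes, job gives the robot as it stands.
- The arm moves only by the tool drive_tool, never from a script. Its argument "rows" is a list of rows, each a list of 3 entries, a list of its own where there are three numbers: the turn, a rotation vector about the world's x, y, z in rad, then the shift along the world's x, y, z in cm, then the finger opening in cm, from 0 to 8.54. A call has 1 to 8 rows; each row shifts and turns the commanded pose from where the row before left it; what a row does not reach is not made up. A row lasts 1/8 s, in which the tool goes at most 62.5 mm and 10.7 degrees, less where a joint would pass 70% of its speed; a pose out of reach is approached as far as the arm can. A call is refused whole if a number of a shift passes 6.25 or a number of a turn 0.188, either way. A call with a gripper value outside its range is refused whole. The fingers move at their own pace and stop on an object; "force" is the grip in N (left out, the last holds). Time passes only in rows, so rows that do not move let the fingers close. It gives the time, the measured TCP pose, the force, the opening and the grip force at its end, in the units of the state.
- manip.get_state(): the state, without advancing time (a new reading comes with each control period).
- eyes.get_image(name): name is "scene" or "top" or "wrist"; returns the picture (384x512x3 uint8, red, green, blue); there is no depth.
- eyes.get_calibration(name): a dict with "camera_matrix" (3x3 intrinsics, pixels), "view" (4x4, takes a point from world to camera coordinates). Camera axes: x right, y up, looking along -z (the intrinsics and any distortion apply to the point x, -y, -z); pixel columns grow to the right and rows downward; lengths in m; the calibration is good to about 2 mm. The wrist camera is an equidistant fisheye: a pixel r from the principal point sees the ray r / f radians off the axis. A picture is of the moment at which its call begins: read the wrist's pose just before it. get_calibration takes no time and is no camera call; for the wrist camera it gives the pose at the moment of the call.
- job.sign_off(): hands the job in; it is judged then, once.
The state is a dict: "clock": time; "qpos": joint angles; "qd": joint speeds; "effort": joint torques, N m; "position": TCP position; "ee_rot": TCP orientation; "contact_force": force on the tool from outside, world axes, zero at the start; "moment": the same for the moment, N m; "width": finger opening in m; "gripper_force": force on a finger pad.
Only numpy, scipy, OpenCV 4.12 (cv2) and the standard library are available. Lean on these libraries where they do the work, as an engineer would, in place of code of your own. Each camera call takes 0.05 s, during which the arm holds its last target. There are 200 camera calls.

TASK

Push in the hatch of the larger switch box by its round press pad until the latch lets go, then take your fingers away so that it springs open by itself. Wait until it stands fully open and has stayed so, untouched, for a second, then press the black reset button under it all the way down, let go and draw clear. Only press: do not grip, hold or push the opened hatch, leave it standing open, leave the smaller box shut, and do not shift anything else on the bench.

Things in the scene. Friction and masses are not known exactly. Their poses are not given: they have to be found in the camera images.
- bigbox: the larger grey steel switch box, screwed to the bench: 126 mm deep (x) by 116 mm wide (y), 62 mm high. Origin on the bench top, x to the back where hinge and cable gland are, z up. Its top is closed by a plastic hatch 98 mm long (x -53 to +45 mm) and 88 mm wide between 12 mm side walls level with it; hinge at x = +45 mm, 58 mm high, along y; free edge at the front (-x)
- bigbox_pad (a point): centre of the top of the round press pad, 26 mm across and 1 mm proud, on the bigger box's hatch; 26 mm from the free edge, 63 mm above the bench while shut; it moves with the hatch. Pressing here takes 3 to 4 N; the stop is 5 mm down, and the latch lets go over the last millimetre or so before it (a shallower push leaves it latched). When the press is released the hatch follows the fingers up and springs fully open in about 2.5 s
- bigbox_hatch (a joint): angle of the bigger hatch in rad: about 0 = shut and latched, -0.07 = pressed in to the stop, grows as it opens, 2.1 = fully open, leaning back past upright (its edge then stands 145 mm above the bench). Pushing an opened hatch down to the stop latches it again
- bigbox_reset_top (a point): centre of the top of the round black reset button, 22 mm across, in the bigger box under the hatch, 50 mm above the bench, 6 mm in front of the box origin; hidden while the hatch is shut. The open hatch stands 51 mm and more behind it
- bigbox_reset (a joint): travel of the reset button in m: 0 = up, 0.005 = fully down, needing 5 N; it springs back when released
- smallbox: the smaller grey switch box of the same make, screwed to the bench: 114 mm deep (x) by 84 mm wide (y), 62 mm high, hatch 86 mm by 56 mm; origin on the bench top, x to its back
- smallbox_pad (a point): centre of the press pad on the smaller box's hatch (same pad, same height)
- smallbox_hatch (a joint): angle of the smaller hatch in rad, 0 = shut; it has the same latch
- bolt_f: long hexagon bolt with a nut, lying, 22x95x20 mm, loose on the bench; origin under its centre
- nut_b: flanged nut, 28x28x16 mm, loose on the bench; origin under its centre
- clip_a: bent steel channel clip, 36x36x18 mm, loose on the bench; origin under its centre
- coupler: grey pipe coupler, lying, 52x37x37 mm, loose on the bench; origin under its centre
- pack_kraft: small brown carton of fixings, 60x85x50 mm, loose on the bench; origin under its centre
- pack_striped: small white carton with red edges, 50x62x45 mm, loose on the bench; origin under its centre
- bracket_a: steel angle bracket, 36x50x50 mm, loose on the bench; origin under its centre

How it is judged:
By the outcome, as a careful person would: the job done as asked, in the order asked, and still so for the second after the job is handed in, with the robot touching nothing.
It also fails if it takes over 45 s, if anything falls off the work surface, if the arm or the gripper's body presses on something with over 40 N, if the wrist force passes 120 N, or if a joint passes its speed limit or range.

## Working session

There is one attempt and no reset: what is moved stays moved. The work goes in short steps, Python scripts to look and compute and a tool call to move; the robot and the scene stay as the last step left them, time stands still between calls to the robot, and variables do not carry over. Pictures are saved under pics/ and viewed, at most 10 in all, crops included, and the job is handed in when it is done.

Besides the shell and the picture viewer there is one more tool, called after "Call:" by a JSON object that holds its "api" and its "payload", one argument or row to a line. drive_tool: Moves the arm, as the interface text tells. Its arguments: {"type":"object","properties":{"rows":{"type":"array"},"force":{"type":"number"}},"required":["rows"]}

```bash
mkdir -p pics; python3 - <<'E'
from rig import manip, eyes, job
import cv2, numpy as np
print(manip.get_state())
for n in ("scene","top"):
    c=eyes.get_calibration(n); print(n,c)
    im=eyes.get_image(n); cv2.imwrite(f"pics/{n}0.png",cv2.resize(im[:,:,::-1],(800,600),interpolation=cv2.INTER_CUBIC))
E
```

```text
{'clock': 0.0, 'qpos': array([-1.44399063e+00,  2.76612185e-01,  1.50613863e+00, -2.16612245e-07,
        1.36069644e+00, -1.20999659e-01]), 'qd': array([-0.00038621,  0.00177285,  0.00095159, -0.00026044,  0.00099385,
       -0.00036567]), 'effort': array([-1.54896250e-03, -4.16770577e+01, -2.45807290e+01, -3.81626523e-04,
        1.09302480e-02,  1.39107900e-05]), 'position': array([ 0.14096437, -0.55692878,  0.2414277 ]), 'ee_rot': array([-9.27299529e-04,  9.92333449e-01,  1.23585869e-01, -2.79788085e-06]), 'contact_force': array([-0.13587977,  0.53633984,  0.05843685]), 'moment': array([-0.03703806, -0.00087461,  0.01563129]), 'gripper_force': 0.0, 'width': 0.0850912788845834}
scene {'camera_matrix': array([[369.8858413 ,   0.        , 260.05913759],
       [  0.        , 369.8858413 , 190.71659191],
       [  0.        ,   0.        ,   1.        ]]), 'view': array([[-0.78607289, -0.61811503,  0.0048198 ,  0.41896094],
       [ 0.46435391, -0.58534833,  0.66463732, -0.31468502],
       [-0.40800106,  0.52469147,  0.74715059, -0.97385516],
       [ 0.        ,  0.        ,  0.        ,  1.        ]])}
top {'camera_matrix': array([[382.19167789,   0.        , 260.43725133],
       [  0.        , 382.19167789, 191.70562211],
       [  0.        ,   0.        ,   1.        ]]), 'view': array([[-6.80028524e-04, -9.99965939e-01,  8.22545244e-03,
        -1.06736989e-02],
       [ 9.92043327e-01,  3.60949518e-04,  1.25896416e-01,
        -5.55738303e-01],
       [-1.25895097e-01,  8.24561836e-03,  9.92009291e-01,
        -1.36792241e+00],
       [ 0.00000000e+00,  0.00000000e+00,  0.00000000e+00,
         1.00000000e+00]])}
```

View pics/top0.png

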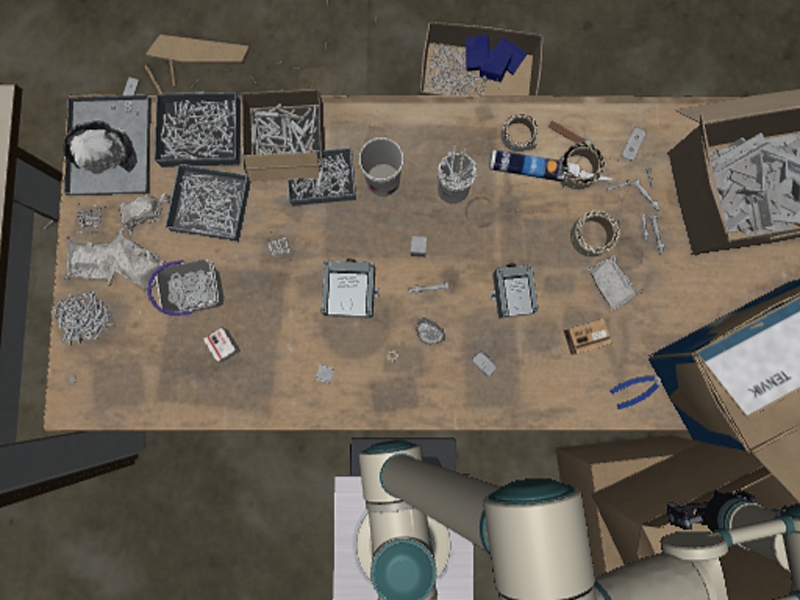

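View pics/scene0.png

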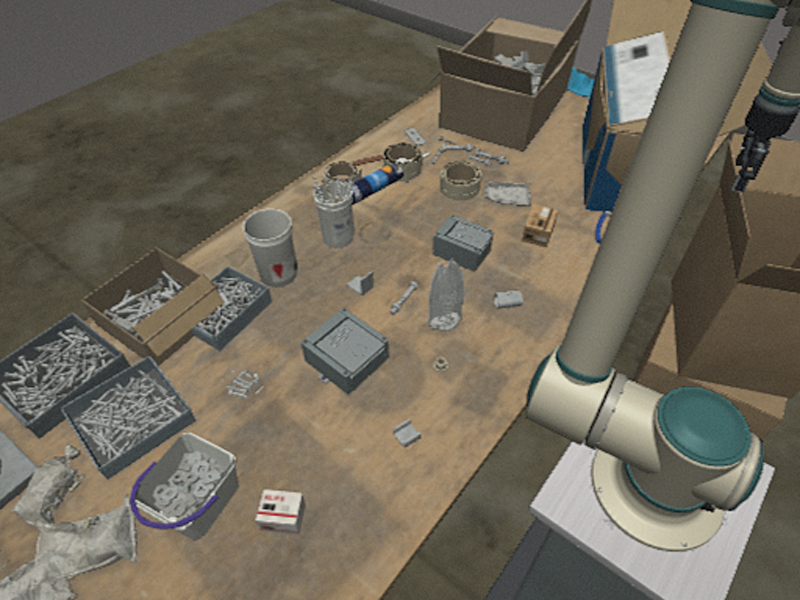

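The top view shows the larger box at about (349,290) of 800x600 and the smaller one at (515,290). The scene view shows the larger box at (346,348). Next I'll crop in on the larger box in both views.

```bash
cat > h.py <<'E'
import numpy as np
from rig import eyes
def ray(n,u,v,z):
    c=eyes.get_calibration(n);K=c["camera_matrix"];V=c["view"];R,t=V[:3,:3],V[:3,3]
    d=np.linalg.inv(K)@[u,v,1];d=R.T@(d*[1,-1,-1]);o=-R.T@t
    return o+d*(z-o[2])/d[2]
def proj(n,P):
    c=eyes.get_calibration(n);K=c["camera_matrix"];V=c["view"]
    p=V[:3,:3]@np.array(P)+V[:3,3];p=K@(p*[1,-1,-1]);return p[:2]/p[2]
E
python3 - <<'E'
from h import *
import cv2
a=eyes.get_image("top")[160:210,198:248]; b=eyes.get_image("scene")[193:253,188:253]
a=cv2.resize(a,(400,400),interpolation=cv2.INTER_CUBIC);b=cv2.resize(b,(390,360),interpolation=cv2.INTER_CUBIC)
o=np.zeros((400,800,3),np.uint8);o[:,:400]=a;o[:360,400:790]=b
cv2.imwrite("pics/c.png",o[:,:,::-1])
print(ray("top",349*.64,290*.64,.062))
E
```

```text
[0.57446871 0.12310599 0.062     ]
```

View pics/c.png

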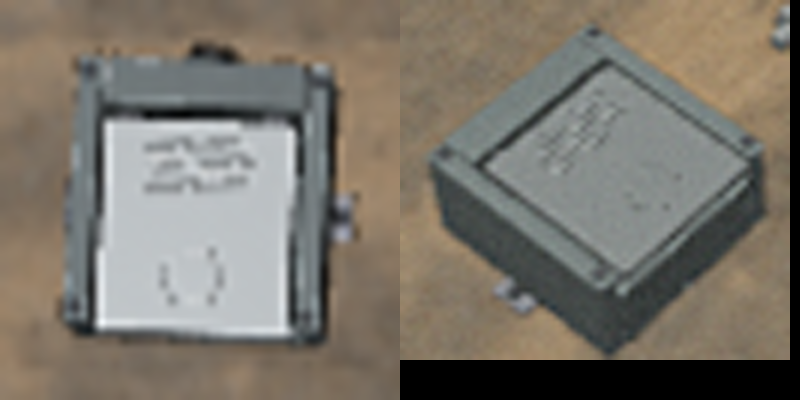

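The crop shows the pad ring at about (191,278) in the top half and (655,187) in the scene half. The hatch and box-top corners are visible in both.

```bash
python3 - <<'E'
from h import *
T=lambda x,y:((x+.5)/8-.5+198,(y+.5)/8-.5+160)
S=lambda x,y:((x-400+.5)/6-.5+188,(y+.5)/6-.5+193)
print("pad",ray("top",*T(191,278),.063),ray("scene",*S(655,187),.063))
t=[ray("top",*T(*p),.062) for p in [(78,62),(330,66),(326,338),(68,330)]]
s=[ray("scene",*S(*p),.062) for p in [(590,30),(762,150),(612,290),(432,157)]]
for q in (t,s):
    q=np.array(q);print(q.round(4),q.mean(0));
E
```

```text
pad [0.54271539 0.12955168 0.063     ] [0.54293808 0.1294737  0.063     ]
[[0.6414 0.182  0.062 ]
 [0.6397 0.0678 0.062 ]
 [0.5158 0.0688 0.062 ]
 [0.5193 0.1844 0.062 ]] [0.57904714 0.12578573 0.062     ]
[[0.6363 0.074  0.062 ]
 [0.517  0.0791 0.062 ]
 [0.5197 0.1866 0.062 ]
 [0.6416 0.1833 0.062 ]] [0.5786675  0.13074873 0.062     ]
```

```bash
python3 - <<'E'
from h import *
k=.64
print("blue box base corners(z0) scene",ray("scene",590*k,207*k,0))
for z in (0.1,.2,.3,.4): print(z,"top near corner",ray("top",652*k,355*k,z).round(3),ray("top",702*k,445*k,z).round(3),"scene topcorner",ray("scene",607*k,125*k,z).round(3),ray("scene",607*k,45*k,z).round(3))
E
```

```text
blue box base corners(z0) scene [ 0.41545842 -0.60027589  0.        ]
0.1 top near corner [ 0.424 -0.555  0.1  ] [ 0.228 -0.654  0.1  ] scene topcorner [ 0.497 -0.811  0.1  ] [ 0.7   -1.243  0.1  ]
0.2 top near corner [ 0.42  -0.513  0.2  ] [ 0.239 -0.604  0.2  ] scene topcorner [ 0.447 -0.644  0.2  ] [ 0.625 -1.024  0.2  ]
0.3 top near corner [ 0.417 -0.471  0.3  ] [ 0.251 -0.555  0.3  ] scene topcorner [ 0.396 -0.476  0.3  ] [ 0.551 -0.805  0.3  ]
0.4 top near corner [ 0.413 -0.429  0.4  ] [ 0.262 -0.506  0.4  ] scene topcorner [ 0.346 -0.309  0.4  ] [ 0.476 -0.585  0.4  ]
```

Call:
{"api": "drive_tool", "payload": {
  "rows": [
    [[0, 0, 0], [0, 5.5, 2.5], 0],
    [[0, 0, 0], [0, 5.5, 2.5], 0],
    [[0, 0, 0], [0, 5.5, 2.5], 0],
    [[0, 0, 0], [0, 5.5, 2.5], 0],
    [[0, 0, 0], [4, 4.6, 0], 0],
    [[0, 0, 0], [4, 4.6, 0], 0],
    [[0, 0, 0], [4, 4.6, 0], 0],
    [[0, 0, 0], [4, 4.6, 0], 0]
  ],
  "force": 30
}}

```text
clock: 1.2
position: [0.3018, -0.1518, 0.3426]
ee_rot: [0.001, 0.992, 0.123, 0.001]
contact_force: [0.8, -0.1, 0.1]
width: 0.0001
gripper_force: 0.0
```

Call:
{"api": "drive_tool", "payload": {
  "rows": [
    [[0, 0, 0], [4, 4.7, 0], 0],
    [[0, 0, 0], [4, 4.7, 0], 0],
    [[0, 0, 0], [4, 4.7, 0], 0],
    [[0, 0, 0], [4, 4.7, 0], 0],
    [[0, 0, 0], [4, 4.7, 0], 0],
    [[0, 0, 0], [4, 4.7, 0], 0],
    [[0, 0, 0], [0, 0, -6], 0],
    [[0, 0, 0], [0, 0, -6], 0]
  ]
}}

```text
clock: 2.2
position: [0.5419, 0.1296, 0.2209]
ee_rot: [0.0, 0.992, 0.124, 0.001]
contact_force: [0.5, 0.1, -0.9]
width: 0.0001
gripper_force: 0.0
```

```bash
python3 - <<'E'
from rig import manip,eyes
from h import *
import cv2
s=manip.get_state();c=eyes.get_calibration("wrist");im=eyes.get_image("wrist")
print(s["position"],s["clock"],c)
cv2.imwrite("pics/w1.png",cv2.resize(im[:,:,::-1],(800,600),interpolation=cv2.INTER_CUBIC))
E
```

```text
[0.54189275 0.1295783  0.22090701] 2.2 {'camera_matrix': array([[297.31863964,   0.        , 253.66494102],
       [  0.        , 297.31863964, 193.98844239],
       [  0.        ,   0.        ,   1.        ]]), 'view': array([[ 2.46649163e-01, -9.69104740e-01,  4.39581836e-04,
        -8.94324997e-03],
       [ 9.31479428e-01,  2.36947841e-01, -2.76046728e-01,
        -5.06869579e-01],
       [ 2.67414035e-01,  6.84961558e-02,  9.61144115e-01,
        -5.10956031e-01],
       [ 0.00000000e+00,  0.00000000e+00,  0.00000000e+00,
         1.00000000e+00]])}
```

View pics/w1.png

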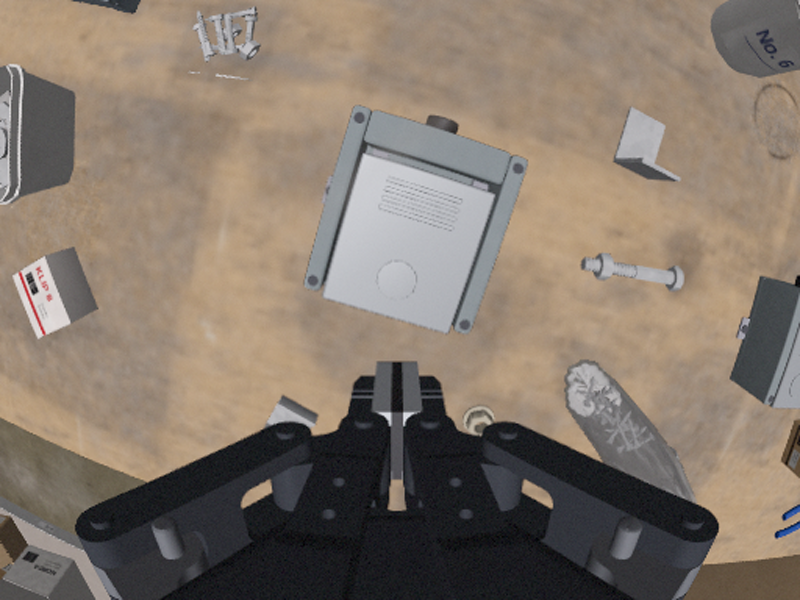

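The wrist view shows the pad circle at (397,280). The box-top corners are at about (358,106), (527,157), (470,333) and (305,288), and the hatch is shut.

```bash
cat >> h.py <<'E'
def wray(u,v,z,c=None):
    c=c or eyes.get_calibration("wrist");K=c["camera_matrix"];V=c["view"];R,t=V[:3,:3],V[:3,3]
    x=np.array([u-K[0,2],v-K[1,2]])/K[0,0];r=np.hypot(*x)+1e-12
    d=np.array([*(x/r*np.sin(r)),np.cos(r)])*[1,-1,-1];d=R.T@d;o=-R.T@t
    return o+d*(z-o[2])/d[2]
E
python3 - <<'E'
from h import *
print("pad",wray(397*.64,280*.64,.063))
q=np.array([wray(u*.64,v*.64,.062) for u,v in [(358,106),(527,157),(470,333),(305,288)]]);print(q.round(4),q.mean(0))
E
```

```text
pad [0.53754827 0.12830719 0.063     ]
[[0.6345 0.1766 0.062 ]
 [0.6317 0.0712 0.062 ]
 [0.5149 0.0739 0.062 ]
 [0.5182 0.1831 0.062 ]] [0.57482613 0.12619229 0.062     ]
```

Call:
{"api": "drive_tool", "payload": {
  "rows": [
    [[0, 0, 0], [0, 0, -6], 0],
    [[0, 0, 0], [0, 0, -6], 0],
    [[0, 0, 0], [0, 0, -2.2], 0],
    [[0, 0, 0], [0, 0, -0.4], 0],
    [[0, 0, 0], [0, 0, 0], 0]
  ]
}}

```text
clock: 2.88
position: [0.5422, 0.1286, 0.0776]
ee_rot: [0.0, 0.992, 0.124, 0.001]
contact_force: [-0.0, -0.5, -0.1]
width: 0.0001
gripper_force: 0.0
```

Call:
{"api": "drive_tool", "payload": {
  "rows": [
    [[0, 0, 0], [0, 0, -0.2], 0],
    [[0, 0, 0], [0, 0, -0.2], 0],
    [[0, 0, 0], [0, 0, 0], 0]
  ]
}}

```text
clock: 3.25
position: [0.542, 0.1286, 0.0732]
ee_rot: [0.0, 0.992, 0.124, 0.001]
contact_force: [0.6, -0.1, 1.9]
width: 0.0002
gripper_force: 1.1
```

Call:
{"api": "drive_tool", "payload": {
  "rows": [
    [[0, 0, 0], [0, 0, -0.2], 0],
    [[0, 0, 0], [0, 0, -0.2], 0],
    [[0, 0, 0], [0, 0, -0.1], 0],
    [[0, 0, 0], [0, 0, 0], 0]
  ]
}}

```text
clock: 3.75
position: [0.5419, 0.1286, 0.0696]
ee_rot: [0.0, 0.992, 0.124, 0.001]
contact_force: [-1.3, -0.6, 12.7]
width: 0.0001
gripper_force: 6.4
```

Call:
{"api": "drive_tool", "payload": {
  "rows": [
    [[0, 0, 0], [0, 0, -0.1], 0],
    [[0, 0, 0], [0, 0, 0], 0],
    [[0, 0, 0], [0, 0, 0], 0]
  ]
}}

```text
clock: 4.12
position: [0.5419, 0.1287, 0.0688]
ee_rot: [0.0, 0.992, 0.124, 0.001]
contact_force: [-2.4, -0.8, 15.1]
width: 0.0001
gripper_force: 7.8
```

Call:
{"api": "drive_tool", "payload": {
  "rows": [
    [[0, 0, 0], [0, 0, 6], 0],
    [[0, 0, 0], [-2, 0, 5.5], 0],
    [[0, 0, 0], [-4, 0, 4], 0],
    [[0, 0, 0], [-4, 0, 2], 0],
    [[0, 0, 0], [-2, 0, 0], 0],
    [[0, 0, 0], [0, 0, 0], 0],
    [[0, 0, 0], [0, 0, 0], 0],
    [[0, 0, 0], [0, 0, 0], 0]
  ]
}}

```text
clock: 5.12
position: [0.422, 0.1284, 0.2403]
ee_rot: [0.0, 0.992, 0.123, -0.001]
contact_force: [-0.4, 0.3, -0.6]
width: -0.0003
gripper_force: 0.0
```

Call:
{"api": "drive_tool", "payload": {
  "rows": [
    [[0, 0, 0], [0, 0, 0], 0],
    [[0, 0, 0], [0, 0, 0], 0],
    [[0, 0, 0], [0, 0, 0], 0],
    [[0, 0, 0], [0, 0, 0], 0],
    [[0, 0, 0], [0, 0, 0], 0],
    [[0, 0, 0], [0, 0, 0], 0],
    [[0, 0, 0], [0, 0, 0], 0],
    [[0, 0, 0], [0, 0, 0], 0]
  ]
}}

```text
clock: 6.12
position: [0.421, 0.1285, 0.2413]
ee_rot: [0.0, 0.992, 0.124, 0.0]
contact_force: [-0.2, 0.7, 0.2]
width: 0.0
gripper_force: 0.0
```

Call:
{"api": "drive_tool", "payload": {
  "rows": [
    [[0, 0, 0], [0, 0, 0], 0],
    [[0, 0, 0], [0, 0, 0], 0],
    [[0, 0, 0], [0, 0, 0], 0],
    [[0, 0, 0], [0, 0, 0], 0],
    [[0, 0, 0], [0, 0, 0], 0],
    [[0, 0, 0], [0, 0, 0], 0],
    [[0, 0, 0], [0, 0, 0], 0],
    [[0, 0, 0], [0, 0, 0], 0]
  ]
}}

```text
clock: 7.12
position: [0.421, 0.1285, 0.2413]
ee_rot: [0.0, 0.992, 0.124, 0.0]
contact_force: [0.3, 0.7, 0.4]
width: 0.0003
gripper_force: 0.0
```

```bash
python3 - <<'E'
from rig import manip,eyes
from h import *
import cv2
s=manip.get_state();im=eyes.get_image("wrist")
print(s["position"],s["clock"])
cv2.imwrite("pics/w2.png",cv2.resize(im[:,:,::-1],(800,600),interpolation=cv2.INTER_CUBIC))
E
```

```text
[0.42103782 0.12853487 0.24132771] 7.125
```

View pics/w2.png

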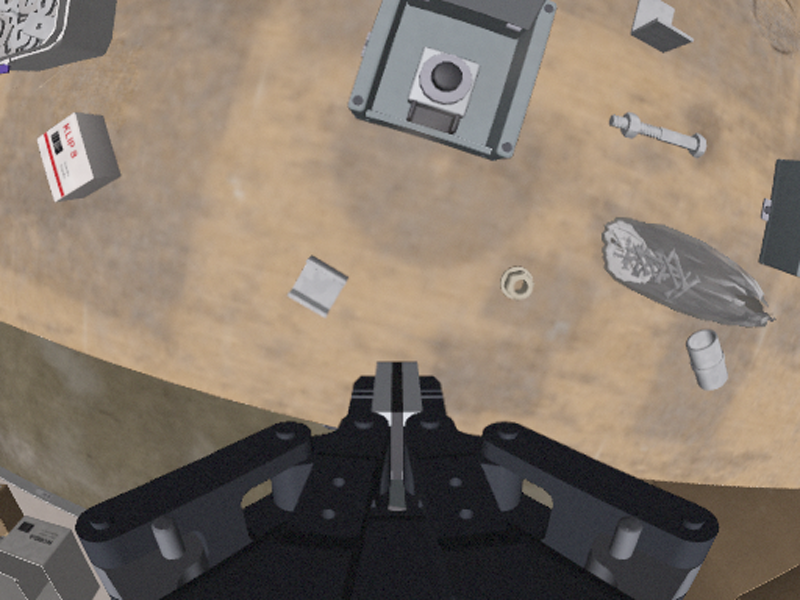

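The hatch stands open, and the black button is at (447,76). I'll locate it and let the untouched second pass.

```bash
python3 - <<'E'
from h import *
import cv2
print("btn wrist",wray(447*.64,76*.64,.050))
q=np.array([wray(u*.64,v*.64,.062) for u,v in [(355,103),(508,152)]]);print(q)
im=eyes.get_image("top")
P=proj("top",(.565,.1285,.05));S=proj("scene",(.565,.1285,.05));print(P,S)
b=eyes.get_image("scene")
def crop(i,p,o=30):
    x,y=int(p[0]),int(p[1]);print(x-o,y-o);return cv2.resize(i[y-o:y+o,x-o:x+o],(400,400),interpolation=cv2.INTER_CUBIC)
cv2.imwrite("pics/c2.png",np.hstack([crop(im,P),crop(b,S)])[:,:,::-1])
E
```

```text
btn wrist [0.56504902 0.12848931 0.05      ]
[[0.52923178 0.18298941 0.062     ]
 [0.52368777 0.07680406 0.062     ]]
[222.1346873  188.64802404] [224.95514613 222.44108143]
192 158
194 192
```

Call:
{"api": "drive_tool", "payload": {
  "rows": [
    [[0, 0, 0], [0, 0, 0], 0],
    [[0, 0, 0], [0, 0, 0], 0],
    [[0, 0, 0], [0, 0, 0], 0],
    [[0, 0, 0], [0, 0, 0], 0],
    [[0, 0, 0], [0, 0, 0], 0],
    [[0, 0, 0], [0, 0, 0], 0],
    [[0, 0, 0], [0, 0, 0], 0],
    [[0, 0, 0], [0, 0, 0], 0]
  ]
}}

```text
clock: 8.28
position: [0.421, 0.1285, 0.2413]
ee_rot: [0.0, 0.992, 0.124, 0.0]
contact_force: [-0.1, -0.1, 0.7]
width: 0.0003
gripper_force: 0.0
```

View pics/c2.png

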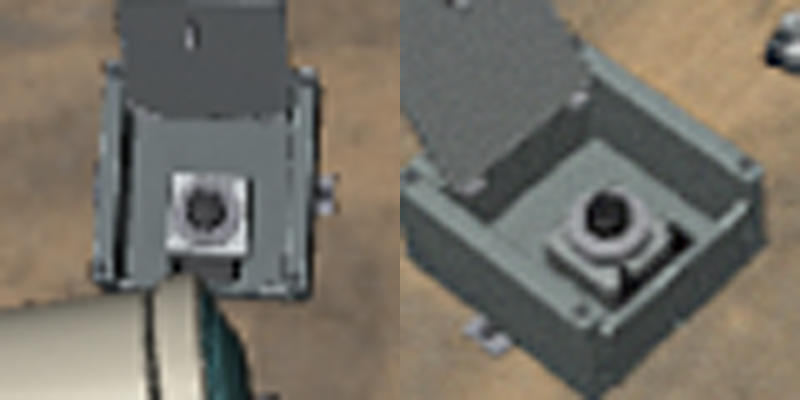

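The button is at about (0.565, 0.128), and the top and scene views agree with that. The wrist camera sits on the hatch side of the tool, so I'll turn the tool half round first to keep it well clear of the open hatch.

Call:
{"api": "drive_tool", "payload": {
  "rows": [
    [[0, 0, 0.18], [0, 0, 0], 0],
    [[0, 0, 0.18], [0, 0, 0], 0],
    [[0, 0, 0.18], [0, 0, 0], 0],
    [[0, 0, 0.18], [0, 0, 0], 0],
    [[0, 0, 0.18], [0, 0, 0], 0],
    [[0, 0, 0.18], [0, 0, 0], 0],
    [[0, 0, 0.18], [0, 0, 0], 0],
    [[0, 0, 0.18], [0, 0, 0], 0]
  ]
}}

```text
clock: 9.28
position: [0.421, 0.1286, 0.2413]
ee_rot: [0.0, 0.662, 0.749, 0.0]
contact_force: [-0.4, 0.5, 0.4]
width: 0.0001
gripper_force: 0.0
```

Call:
{"api": "drive_tool", "payload": {
  "rows": [
    [[0, 0, 0.18], [0, 0, 0], 0],
    [[0, 0, 0.18], [0, 0, 0], 0],
    [[0, 0, 0.18], [0, 0, 0], 0],
    [[0, 0, 0.18], [0, 0, 0], 0],
    [[0, 0, 0.18], [0, 0, 0], 0],
    [[0, 0, 0.18], [0, 0, 0], 0],
    [[0, 0, 0.18], [0, 0, 0], 0],
    [[0, 0, 0.18], [0, 0, 0], 0]
  ]
}}

```text
clock: 10.28
position: [0.421, 0.1285, 0.2413]
ee_rot: [0.0, 0.004, 1.0, 0.0]
contact_force: [-0.1, 0.7, 0.2]
width: -0.0001
gripper_force: 0.0
```

Call:
{"api": "drive_tool", "payload": {
  "rows": [
    [[0, 0, 0], [4.8, 0, 0], 0],
    [[0, 0, 0], [4.8, 0, 0], 0],
    [[0, 0, 0], [4.7, 0, 0], 0],
    [[0, 0, 0], [0, 0, -5], 0],
    [[0, 0, 0], [0, 0, -5], 0],
    [[0, 0, 0], [0, 0, -5], 0],
    [[0, 0, 0], [0, 0, -2], 0],
    [[0, 0, 0], [0, 0, 0], 0]
  ]
}}

```text
clock: 11.28
position: [0.5627, 0.1284, 0.0694]
ee_rot: [-0.002, 0.007, 1.0, -0.0]
contact_force: [0.7, 0.0, -0.3]
width: 0.0003
gripper_force: 0.0
```

Call:
{"api": "drive_tool", "payload": {
  "rows": [
    [[0, 0, 0], [0, 0, -0.3], 0],
    [[0, 0, 0], [0, 0, -0.3], 0],
    [[0, 0, 0], [0, 0, -0.3], 0],
    [[0, 0, 0], [0, 0, 0], 0]
  ]
}}

```text
clock: 11.78
position: [0.564, 0.1286, 0.0625]
ee_rot: [0.0, 0.007, 1.0, 0.0]
contact_force: [0.2, -0.5, 0.8]
width: -0.0002
gripper_force: 0.0
```

Call:
{"api": "drive_tool", "payload": {
  "rows": [
    [[0, 0, 0], [0, 0, -0.2], 0],
    [[0, 0, 0], [0, 0, -0.2], 0],
    [[0, 0, 0], [0, 0, -0.2], 0],
    [[0, 0, 0], [0, 0, 0], 0]
  ]
}}

```text
clock: 12.28
position: [0.5643, 0.1286, 0.0566]
ee_rot: [0.0, 0.007, 1.0, 0.0]
contact_force: [-0.7, -0.1, 4.0]
width: -0.0002
gripper_force: 2.2
```

Call:
{"api": "drive_tool", "payload": {
  "rows": [
    [[0, 0, 0], [0, 0, -0.1], 0],
    [[0, 0, 0], [0, 0, 0], 0],
    [[0, 0, 0], [0, 0, 0], 0]
  ]
}}

```text
clock: 12.65
position: [0.5643, 0.1286, 0.056]
ee_rot: [0.0, 0.007, 1.0, 0.0]
contact_force: [-1.6, 0.8, 7.7]
width: -0.0001
gripper_force: 3.6
```

Call:
{"api": "drive_tool", "payload": {
  "rows": [
    [[0, 0, 0], [0, 0, -0.15], 0],
    [[0, 0, 0], [0, 0, 0], 0],
    [[0, 0, 0], [0, 0, 0], 0]
  ]
}}

```text
clock: 13.02
position: [0.5643, 0.1286, 0.0559]
ee_rot: [0.001, 0.007, 1.0, 0.0]
contact_force: [-2.6, -0.6, 16.0]
width: 0.0001
gripper_force: 7.7
```

The force is 16 N with the tool no longer moving down, so the button is at its stop. Now I'll release and draw clear.

Call:
{"api": "drive_tool", "payload": {
  "rows": [
    [[0, 0, 0], [0, 0, 3], 0],
    [[0, 0, 0], [0, 0, 6], 0],
    [[0, 0, 0], [0, 0, 6], 0],
    [[0, 0, 0], [-4, 0, 2], 0],
    [[0, 0, 0], [-6, 0, 0], 0],
    [[0, 0, 0], [-6, 0, 0], 0],
    [[0, 0, 0], [0, 0, 0], 0],
    [[0, 0, 0], [0, 0, 0], 0]
  ]
}}

```text
clock: 14.02
position: [0.4047, 0.1286, 0.224]
ee_rot: [0.001, 0.007, 1.0, 0.0]
contact_force: [0.3, -0.2, -0.9]
width: -0.0
gripper_force: 0.0
```

```bash
python3 - <<'E'
from rig import manip,eyes
import cv2
im=eyes.get_image("scene");print(manip.get_state()["position"])
cv2.imwrite("pics/s3.png",cv2.resize(im[:,:,::-1],(800,600),interpolation=cv2.INTER_CUBIC))
E
```

```text
[0.40538934 0.12859083 0.22398461]
```

View pics/s3.png

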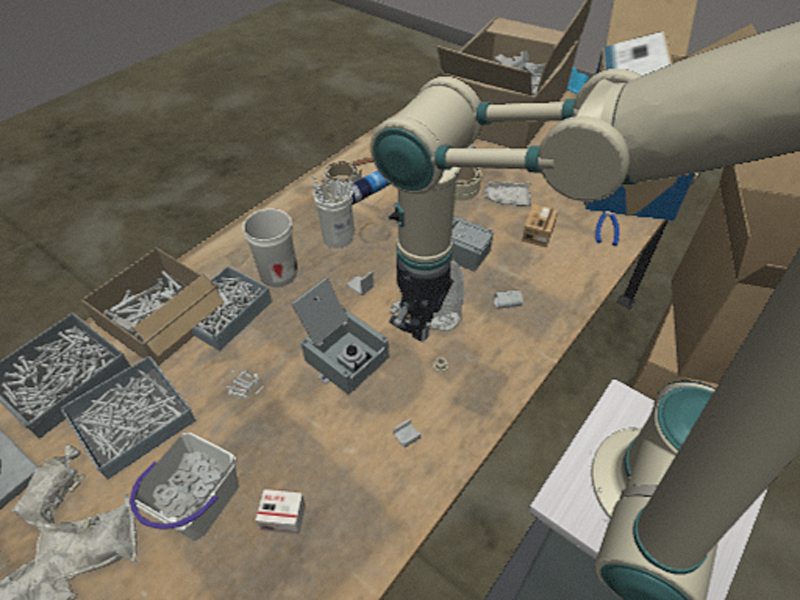

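The scene view shows the larger box's hatch standing open at (325,310) and the button up at (352,355). The smaller box is shut, and nothing else has moved.

```bash
python3 -c "
from rig import job
print(job.sign_off())"
```

```text
the job is handed in; nothing more can be done
None
```

The larger box's hatch was pressed in and sprang fully open; after more than a second untouched I pressed the reset button to its stop and released it, drew the arm clear with the smaller box still shut, and handed the job in at about 14 s.

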